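Set the bead vice to its gauge

TASK

Set the bead vice for the next batch of beads: slide the flat steel blade of the wooden-handled setting gauge, on edge, into the open gap between the vice's jaws from the side, until it rests on the vice's bed and the brass shoulder is fully home against the side of the vice. Then press the raised (left) end of the tommy bar down until the jaws nip the blade, and leave the gauge standing there; do not knock over or push aside the goods standing round it.

Things in the scene. Friction and masses are not known exactly. Their poses are not given: they have to be found in the camera images.
- vice: Beech bead vice, 200 x 100 x 68 mm, fixed to the table, screw towards the robot. Origin on the table under it; x from screw to fixed jaw, y left, z up. In its frame (mm): bed top z = 18, y -50 to 50; front cheek x -57 to -39; sliding jaw 20 thick, y -49 to 49, face at x = 24 + travel; fixed jaw x 49 to 71, y -50 to 50; jaws and cheek 68 high. Screw axis y = 0, z = 45; hub radius 17, x -87 to -69.
- vice_jaw (a joint): Travel of the sliding jaw towards the fixed jaw (m), 0 to 0.0185. It is moved by the screw, 4.5 mm per radian. Starts at 0.0063 to 0.0077 (gap 17.3 to 18.7 mm); on the 14 mm blade it reads 0.011.
- vice_screw (a joint): Turn of the vice's screw (rad); grows and closes the jaws when the left (+y) end of the tommy bar goes down. At pi the tommy bar lies level; it starts 0.3 to 0.6 rad before that (left end raised) and is about 0.45 rad past it when the jaws nip the gauge. It stays where it is left.
- tommy_a (a point): Centre of the ball at the end of the tommy bar that is lower and to the right (-y) at the start; 12 mm ball, 34 mm from the screw's axis. The bar is 7 mm thick.
- tommy_b (a point): Centre of the ball at the end of the tommy bar that is raised and to the left (+y) at the start: the one to press down. The bar lies across the screw at x = -92 mm in the vice's frame and turns in a plane square to the screw.
- gauge: Setting gauge, 170 mm long, about 160 g, on its long edge on the table, blade pointing left (+y). Origin: on its lower edge in the plane of the shoulder; x along the blade, z up. In mm: flat steel blade 14 thick (y), 42 high, x 0 to 100, round nose; brass shoulder plate 26 wide, 42 high, x -5 to 0; wooden handle 24 wide, 36 high, x -70 to -5. Balances near x = +15.
- blade_mid (a point): Middle of the gauge's blade (50 mm from the shoulder, 21 mm above its lower edge). With the gauge home it lies at y = 0, z = 39 mm in the vice's frame.
- vice_slot (a point): Foot of the fixed jaw's face on the vice's bed, half way along the jaw (x = 49, y = 0, z = 18 mm in the vice's frame); axes as the vice. The gap runs along y, 25 mm minus the jaw travel wide, towards -x from here, open at the top and at both sides. The nipped blade lies with its face here.
- figure_pair: Bystander: black carved figure 45 x 65 x 164 mm, origin under its base.
- figure_trio: Bystander: black carved figure group 46 x 89 x 150 mm, origin under its base.
- big_stool: Bystander: miniature stool with a black round top, 68 mm across, 58 high, origin under it.
- small_stool: Bystander: miniature wooden stool, 52 mm across, 40 high, origin under it.
- spool: Bystander: thread spool, 24 mm across, 36 high, origin under it.
- red_spool: Bystander: second thread spool, 24 mm across, 36 high, origin under it.
There are look-alikes about, which are no part of the job. There is more than one size of the gauge; the job needs the largest.

How it is judged (in metres and radians):
On the way:
1. the blade stands fully home in the gap (shoulder within 3 mm of the vice's side, lower edge within 3 mm of the bed) while the jaws are still open (y of blade_mid in the frame of vice between -0.003 and 0.003 m and z of blade_mid in the frame of vice below 0.042 m and x of blade_mid in the frame of vice between 0.034 and 0.046 m and angle between the x axis of gauge and the y axis of vice, either way round below 0.1 rad and value of joint vice_jaw below 0.0102 m), for 0.2 s.
At the end, for the whole second after the job is handed in: The blade lies straight in the gap on the vice's bed (within 2 mm), its shoulder within 3 mm of the vice's side, against the fixed jaw, and the sliding jaw has closed on it to within 0.5 mm; the gauge is let go and at rest (y of blade_mid in the frame of vice between -0.003 and 0.003 m and z of blade_mid in the frame of vice below 0.041 m and x of blade_mid in the frame of vice between 0.039 and 0.045 m and angle between the x axis of gauge and the y axis of vice, either way round below 0.03 rad and angle between gauge's own z axis and vertical below 0.05 rad and value of joint vice_jaw above 0.0105 m and linear speed of gauge below 0.01 m/s); the robot touches nothing.
It fails at once if a bystander is pushed more than 30 mm from its place or knocked over (distance of any of figure_pair, figure_trio, big_stool, small_stool, spool, red_spool from where it was at the start of the episode above 0.03 m or angle between any of figure_pair, figure_trio, big_stool, small_stool, spool, red_spool's own z axis and vertical above 0.5 rad).
It also fails if it takes over 69 s, if anything falls off the work surface, if the arm or the gripper's body presses on something with over 40 N, if the wrist force passes 120 N, or if a joint passes its speed limit or range.

ROBOT

A 6-joint arm with a two-finger parallel gripper is mounted at the origin on the work surface; the furniture and walls round the work are solid. World frame = base frame: x ahead of the robot, y to its left, z up, the work surface at z = 0. Lengths are in m, angles in degrees, forces in N, time in s.
With the tool pointing down it reaches from about 0.4 to 0.825 m from the base axis. Payload 7 kg.
Tool frame: the origin (TCP) lies midway between the tips of the shut fingers; the grasp point (between the pads) lies 19 mm behind it (grip_depth is the distance from the TCP to the grasp point, in m); z points along the fingers, y is the line along which they close (so a half turn about z gives the same grasp; the last joint's range is limited). The gripper opens to 85 mm and grips with 20 to 120 N. Pads are 22 mm wide; open, the fingers measure 114 mm over their backs; the gripper's body (76 mm by 85 mm) begins 54 mm behind the grasp point. The pads swing forward as they close: fully open they stand 13 mm farther back than shut.
Start: joints at [-48.352, 20.546, 0.682, 0, -70.136, -16.507], TCP at [0.287, -0.611, 0.2] pointing down, gripper open.
Joint ranges: [-176.03, 176.03], [-82.01, 121.73], [-58.28, 71.71], [-173.87, 95.51], [-174.79, -0.11], [-173.66, 173.66]. Speed limits (degrees/s): [136.94, 136.94, 172.46, 180, 180, 180].

INTERFACE

Orientations are given as a 3x3 rotation matrix whose columns are the frame's x, y, z axes.
In Python, from station import read_state, grab_frame, camera_info, job_done, grip_depth gives the robot as it stands.
- The arm moves only by the tool send_rows, never from a script. Its argument "increments" is a list of rows, each a list of 7 numbers: the shift along the world's x, y, z normalised to -1 to 1, where 1 is 500 mm, then the turn, a rotation vector about the world's x, y, z normalised to -1 to 1, where 1 is 60 degrees, then the opening, from -1 (shut) to 1 (fully open). A call has 1 to 12 rows; each row is the pose to reach, as a shift and turn from the pose commanded when the call began; what a row does not reach only later rows make up. A row lasts 1/10 s, in which the tool goes at most 50 mm and 8.59 degrees, less where a joint would pass 70% of its speed; a pose out of reach is approached as far as the arm can. A call with a number of a shift or a turn outside -1 to 1 is refused whole. A call with a gripper value outside its range is refused whole. The fingers move at their own pace and stop on an object; the grip force is fixed at half the most. Time passes only in rows, so rows that repeat a pose let the fingers close. It gives the time, the measured TCP pose, the force, the opening and the grip force at its end, in the units of the state.
- read_state(): the state, without advancing time (a new reading comes with each control period).
- grab_frame(name): name is "side" or "top"; returns (picture, depth): 384x512x3 uint8, red, green, blue; 384x512 float32, m along the optical axis (not along the pixel's ray), 0 where there is no reading.
- camera_info(name): a dict with "intrinsics" (3x3 intrinsics, pixels), "D" ([k1, k2, p1, p2, k3] as OpenCV has them; the pictures are not rectified), "rvec" (rotation vector, rad) and "tvec" (3), from world to camera coordinates, as OpenCV has them. Camera axes: x right, y down, z forward; pixel columns grow to the right and rows downward; lengths in m; the calibration is good to about 2 mm. A picture is of the moment at which its call begins. camera_info takes no time and is no camera call.
- job_done(): hands the job in; it is judged then, once.
The state is a dict: "time_s": time; "qpos": joint angles; "qd": joint speeds; "tau": joint torques, N m; "eef_pos": TCP position; "tool_rot": TCP orientation; "ft_force": force on the tool from outside, world axes, zero at the start; "ft_torque": the same for the moment, N m; "finger_gap": finger opening in m; "gripper_force": force on a finger pad.
Only numpy, scipy, OpenCV 4.12 (cv2) and the standard library are available. Lean on these libraries where they do the work, as an engineer would, in place of code of your own. Each camera call takes 0.05 s, during which the arm holds its last target. There are 200 camera calls.

## Working session

There is one attempt and no reset: what is moved stays moved. The work goes in short steps, Python scripts to look and compute and a tool call to move; the robot and the scene stay as the last step left them, time stands still between calls to the robot, and variables do not carry over. Pictures are saved under pics/ and viewed, at most 10 in all, crops included, and the job is handed in when it is done.

Besides the shell and the picture viewer there is one more tool, called after "Request:" as name(argument=value, ...), one argument or row to a line, values as JSON. send_rows: Moves the arm, as the interface text tells. Its arguments: {"type":"object","properties":{"increments":{"type":"array"}},"required":["increments"]}

```bash
mkdir -p pics
cat > h.py <<'E'
import numpy as np, cv2
from station import *
def snap(n):
    im,d=grab_frame(n); np.savez('pics/%s.npz'%n,im=im,d=d); return im,d
def load(n):
    z=np.load('pics/%s.npz'%n); return z['im'],z['d']
def cloud(n,d):
    c=camera_info(n);K=np.array(c['intrinsics'],float);D=np.array(c['D'],float)
    R=cv2.Rodrigues(np.array(c['rvec'],float))[0];t=np.array(c['tvec'],float).ravel()
    h,w=d.shape;u,v=np.meshgrid(np.arange(w),np.arange(h))
    p=cv2.undistortPoints(np.stack([u,v],-1).reshape(-1,1,2).astype(float),K,D).reshape(h,w,2)
    P=np.concatenate([p*d[...,None],d[...,None]],-1)
    return (P-t)@R
def proj(n,X):
    c=camera_info(n)
    return cv2.projectPoints(np.array(X,float).reshape(-1,3),np.array(c['rvec'],float),np.array(c['tvec'],float),np.array(c['intrinsics'],float),np.array(c['D'],float))[0].reshape(-1,2)
E
python3 - <<'E'
from h import *
for n in('top','side'):
    im,d=snap(n); cv2.imwrite('pics/%s0.png'%n,cv2.resize(im[...,::-1],(796,597),interpolation=cv2.INTER_CUBIC))
    c=camera_info(n);R=cv2.Rodrigues(np.array(c['rvec'],float))[0];print(n,-R.T@np.array(c['tvec']).ravel(),R[2],c['intrinsics'],c['D'],(d>0).mean())
print(read_state(),grip_depth)
E
```

```text
top [0.32341529 0.10225411 1.48846331] [ 0.06969522 -0.00459257 -0.99755776] [[412.54261634   0.         255.53324072]
 [  0.         412.54261634 188.71581816]
 [  0.           0.           1.        ]] [0.0008362 0.        0.        0.        0.       ] 0.9960225423177084
side [-0.0559297  -1.16169666  1.31513962] [ 0.26349676  0.68643376 -0.67777441] [[481.79409685   0.         237.45330902]
 [  0.         481.79409685 193.6721736 ]
 [  0.           0.           1.        ]] [-0.15196597  0.          0.          0.          0.        ] 0.86151123046875
{'time_s': 0.1, 'qpos': array([-4.83518683e+01,  2.05887150e+01,  6.37584669e-01, -1.66657042e-02,
       -7.01348857e+01, -1.65068080e+01]), 'qd': array([-0.04045217, -0.01120942,  0.11181239,  0.01403187, -0.14150409,
       -0.04321879]), 'tau': array([-2.53465041e-03, -5.84765232e+01,  2.94107330e+01,  6.95456564e+00,
       -3.18608734e-03, -2.49663765e-05]), 'eef_pos': array([ 0.286534  , -0.61063344,  0.19913422]), 'tool_rot': array([[-9.05304627e-01, -4.24762173e-01, -7.93244120e-04],
       [-4.24762882e-01,  9.05303703e-01,  1.30359120e-03],
       [ 1.64410607e-04,  1.51708781e-03, -9.99998836e-01]]), 'ft_force': array([-0.08880303, -0.0129376 ,  0.1376345 ]), 'ft_torque': array([-0.00316044, -0.03961555, -0.00645108]), 'gripper_force': 0.0, 'finger_gap': 0.08520308709138469} 0.0187
```

View pics/top0.png

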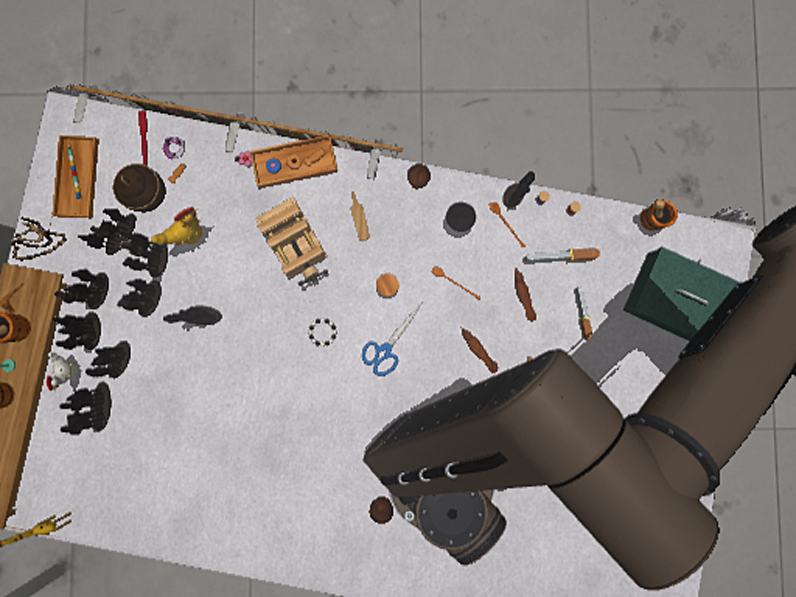

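View pics/side0.png

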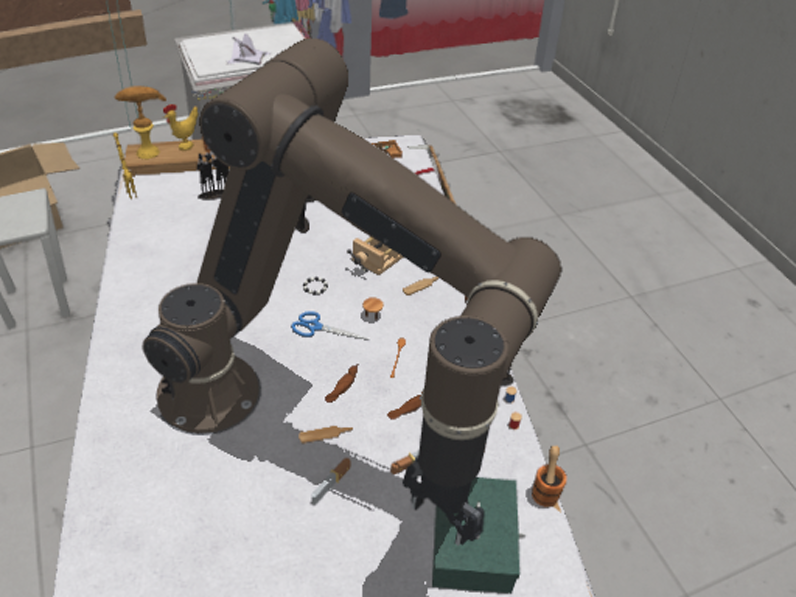

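The top view shows the vice at (292,240), the 170 mm gauge at (562,255) with its blade pointing left, and a shorter look-alike at (583,310). The stool tops are at (460,218) and (387,285), the spools at (543,197) and (574,208), and a figure at (520,190). I'll enlarge both areas and use the depth data.

Run:
```python
from h import *
im,d=load('top');P=cloud('top',d)
def crop(u0,v0,u1,v1,s): return cv2.resize(im[v0:v1,u0:u1,::-1],None,fx=s,fy=s,interpolation=cv2.INTER_CUBIC)
a=crop(155,115,225,195,7);b=crop(325,105,395,185,7)
b=b[:a.shape[0]]
c=np.hstack([a,b])
cv2.imwrite('pics/c1.png',cv2.resize(c,None,fx=.8,fy=.8));print(c.shape)
# gauge
def comp(x0,x1,y0,y1,z0,z1):
    m=(P[...,0]>x0)&(P[...,0]<x1)&(P[...,1]>y0)&(P[...,1]<y1)&(P[...,2]>z0)&(P[...,2]<z1)
    n,l,s,_=cv2.connectedComponentsWithStats(m.astype(np.uint8),connectivity=8)
    for i in range(1,n):
        if s[i,4]>=12:
            q=P[l==i];print(i,s[i],q.mean(0).round(3),'min',q.min(0).round(3),'max',q.max(0).round(3))
comp(.3,.95,-.55,.5,.012,.2)
```

```text
(560, 980, 3)
2 [154  86  63  34 299] [0.739 0.343 0.02 ] min [0.681 0.236 0.012] max [0.801 0.461 0.03 ]
11 [196  96  13  10  54] [0.75  0.287 0.015] min [0.733 0.265 0.012] max [0.767 0.309 0.022]
16 [184  99  10   9  53] [0.741 0.334 0.015] min [0.726 0.319 0.012] max [0.756 0.353 0.022]
20 [169 102  11   9  57] [0.73  0.385 0.016] min [0.714 0.37  0.012] max [0.745 0.407 0.024]
23 [262 105  15  16 190] [0.697 0.045 0.041] min [0.666 0.021 0.023] max [0.72  0.07  0.062]
31 [328 110  16  21 148] [ 0.65  -0.178  0.117] min [ 0.631 -0.194  0.012] max [ 0.673 -0.165  0.17 ]
39 [346 123   7   7  42] [ 0.647 -0.241  0.031] min [ 0.637 -0.253  0.013] max [ 0.658 -0.233  0.041]
41 [ 164  127   47   57 1354] [0.549 0.333 0.048] min [0.445 0.256 0.012] max [0.652 0.424 0.077]
44 [412 128  24  20 346] [ 0.595 -0.493  0.065] min [ 0.567 -0.531  0.012] max [ 0.63  -0.464  0.132]
46 [287 130  19  19 291] [ 0.597 -0.048  0.059] min [ 0.565 -0.08   0.048] max [ 0.629 -0.016  0.068]
48 [365 130   8   7  42] [ 0.622 -0.312  0.031] min [ 0.612 -0.324  0.012] max [ 0.632 -0.302  0.039]
69 [337 159  49   9 276] [ 0.51  -0.288  0.038] min [ 0.499 -0.366  0.013] max [ 0.527 -0.198  0.05 ]
70 [ 402  159   45   57 1715] [ 0.421 -0.494  0.075] min [ 0.326 -0.55   0.012] max [ 0.52  -0.425  0.109]
75 [331 172  14  35 219] [ 0.419 -0.194  0.023] min [ 0.361 -0.22   0.012] max [ 0.483 -0.172  0.042]
78 [242 176  15  14 168] [0.446 0.119 0.041] min [0.423 0.094 0.033] max [0.47  0.143 0.05 ]
83 [370 184  11  34 166] [ 0.375 -0.329  0.026] min [ 0.321 -0.346  0.012] max [ 0.438 -0.315  0.035]
91 [296 210  15  14  94] [ 0.32  -0.07   0.025] min [ 0.302 -0.097  0.015] max [ 0.349 -0.047  0.037]
```

View pics/c1.png

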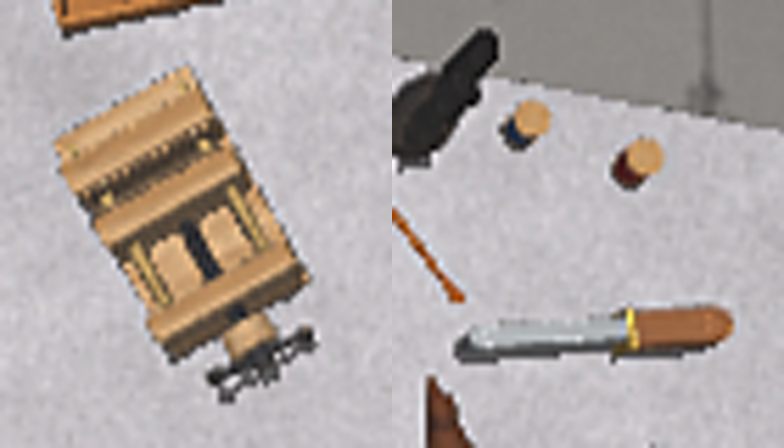

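```bash
cat >> h.py <<'E'
from scipy.optimize import minimize
def onplane(n,z):
    c=camera_info(n);h,w=384,512
    R=cv2.Rodrigues(np.array(c['rvec'],float))[0];t=np.array(c['tvec'],float).ravel();C=-R.T@t
    u,v=np.meshgrid(np.arange(w),np.arange(h))
    p=cv2.undistortPoints(np.stack([u,v],-1).reshape(-1,1,2).astype(float),np.array(c['intrinsics'],float),np.array(c['D'],float)).reshape(h,w,2)
    r=np.concatenate([p,np.ones((h,w,1))],-1)@R
    return (C+r*((z-C[2])/r[...,2])[...,None])[...,:2]
def loc(Q,p):
    c,s=np.cos(p[2]),np.sin(p[2]);q=Q-p[:2];return q@np.array([[c,-s],[s,c]])
sg=lambda a:1/(1+np.exp(-np.clip(a/.0007,-50,50)))
def rect(L,x0,x1,y0,y1): return sg(L[...,0]-x0)*sg(x1-L[...,0])*sg(L[...,1]-y0)*sg(y1-L[...,1])
def fit(Q,lab,model,p0s):
    best=None
    for p0 in p0s:
        f=lambda p:np.sum((model(Q,p)-lab)**2)
        S=np.vstack([p0]+[np.array(p0)+np.eye(len(p0))[i]*([.01,.01,.1,.003][i]) for i in range(len(p0))])
        r=minimize(f,p0,method='Nelder-Mead',options=dict(initial_simplex=S,xatol=1e-5,fatol=1e-4,maxiter=2000))
        if best is None or r.fun<best.fun:best=r
    return best
def vmodel(Q,p):
    L=loc(Q,p);t=p[3]
    return np.maximum.reduce([rect(L,-.057,-.039,-.05,.05),rect(L,.004+t,.024+t,-.049,.049),rect(L,.049,.071,-.05,.05)])
def gmodel(Q,p): # gauge: blade (nose region ignored) + shoulder
    L=loc(Q,p)
    return np.maximum(rect(L,0,.1,-.007,.007),rect(L,-.005,0,-.013,.013))
def vice(n,P,lo=.058,mask=None):
    Q=onplane(n,.068);m=(np.hypot(*(Q-[.549,.333]).transpose(2,0,1))<.15)
    if mask is not None:m&=mask
    return fit(Q[m],(P[m][:,2]>lo).astype(float),vmodel,[[.55,.33,a,.007] for a in np.radians([20,27,34])])
E
python3 - <<'E'
from h import *
im,d=load('top');P=cloud('top',d)
r=vice('top',P);print('vice',r.x,np.degrees(r.x[2]),r.fun)
m=(abs(P[...,0]-.513)<.03)&(abs(P[...,1]+.283)<.1)
q=P[m];
for z0,z1 in((.03,.038),(.038,.042),(.042,.055)):print(z0,((q[:,2]>z0)&(q[:,2]<z1)).sum())
print('table',np.median(P[260:290,150:200].reshape(-1,3)[:,2]))
Q=onplane('top',.042); mm=(abs(Q[...,0]-.51)<.04)&(abs(Q[...,1]+.283)<.12)
# whole silhouette: handle too
def gm(Q,p):
    L=loc(Q,p);return np.maximum(gmodel(Q,p),rect(L,-.07,-.005,-.012,.012))
lab=(P[mm][:,2]>.024).astype(float)
r=fit(Q[mm],lab,gm,[[.51,-.3,np.radians(a)] for a in(85,95,105)]);print('gauge',r.x,np.degrees(r.x[2]),r.fun,lab.sum())
L=loc(P[mm][lab>0][:,:2],r.x);print(L.min(0),L.max(0))
for a in np.arange(-.07,.1,.02):
    k=(L[:,0]>a)&(L[:,0]<a+.02);print(round(a,2),L[k,1].min().round(4),L[k,1].max().round(4),np.median(P[mm][lab>0][k,2]).round(4))
# points near tommy
p=vice('top',P).x;L=loc(P[...,:2],p);k=(abs(L[...,0]+.092)<.012)&(abs(L[...,1])<.05)&(P[...,2]>.02)
print(np.c_[L[k],P[k][:,2]].round(3)[::2])
E
```

```text
vice [0.54299176 0.3309216  0.51401455 0.00780739] 29.450864408710334 123.46367153472136
0.03 90
0.038 61
0.042 89
table 0.0008453845565498336
gauge [ 0.51048362 -0.29358224  1.61788554] 92.69801323907768 31.76844716508056 270.0
[-0.07258239 -0.01372264] [0.40420321 0.16822823]
-0.07 -0.0137 0.0102 0.0349
-0.05 -0.0107 0.0103 0.0366
-0.03 -0.0131 0.01 0.0357
-0.01 -0.0132 0.0113 0.0438
0.01 -0.0066 0.0057 0.0443
0.03 -0.008 0.0062 0.0419
0.05 -0.0076 0.0062 0.0428
0.07 -0.0064 0.0062 0.045
0.09 -0.0052 0.0337 0.038
[[-0.086 -0.029  0.033]
 [-0.089 -0.035  0.031]
 [-0.083 -0.011  0.064]
 [-0.084 -0.016  0.046]
 [-0.091 -0.03   0.033]
 [-0.08   0.     0.061]
 [-0.084 -0.006  0.058]
 [-0.086 -0.011  0.051]
 [-0.092 -0.023  0.042]
 [-0.094 -0.029  0.035]
 [-0.083  0.005  0.068]
 [-0.086 -0.001  0.064]
 [-0.087 -0.006  0.052]
 [-0.089 -0.012  0.042]
 [-0.092 -0.018  0.038]
 [-0.081  0.013  0.058]
 [-0.085  0.007  0.06 ]
 [-0.088  0.001  0.058]
 [-0.091 -0.005  0.054]
 [-0.092 -0.01   0.039]
 [-0.083  0.015  0.049]
 [-0.085  0.01   0.044]
 [-0.09   0.003  0.053]
 [-0.094 -0.003  0.053]
 [-0.088  0.014  0.055]
 [-0.091  0.008  0.048]
 [-0.095  0.001  0.056]
 [-0.098 -0.004  0.051]
 [-0.09   0.018  0.058]
 [-0.093  0.012  0.057]
 [-0.097  0.004  0.048]
 [-0.088  0.031  0.07 ]
 [-0.091  0.025  0.07 ]
 [-0.093  0.02   0.057]
 [-0.093  0.03   0.07 ]
 [-0.093  0.035  0.064]
 [-0.095  0.029  0.057]]
```

Request:
send_rows(
  increments=[
    [0.45, 0.564, 0, 0, 0, 1, 1],
    [0.45, 0.564, 0, 0, 0, 1, 1],
    [0.45, 0.564, 0, 0, 0, 1, 1],
    [0.45, 0.564, 0, 0, 0, 1, 1],
    [0.45, 0.564, 0, 0, 0, 1, 1],
    [0.45, 0.564, 0, 0, 0, 1, 1],
    [0.45, 0.564, 0, 0, 0, 1, 1],
    [0.45, 0.564, 0, 0, 0, 1, 1],
    [0.45, 0.564, 0, 0, 0, 1, 1],
    [0.45, 0.564, 0, 0, 0, 1, 1],
    [0.45, 0.564, 0, 0, 0, 1, 1],
  ],
)

```text
time_s: 1.2
eef_pos: [0.5109, -0.3299, 0.1998]
tool_rot: [[-0.086, -0.996, -0.0], [-0.996, 0.086, 0.0], [-0.0, 0.0, -1.0]]
ft_force: [-0.5, 0.1, -0.7]
finger_gap: 0.0852
gripper_force: 0.0
```

Request:
send_rows(
  increments=[
    [0, 0, -0.2, 0, 0, 0.128, 1],
    [0, 0, -0.2, 0, 0, 0.128, 1],
    [0, 0, -0.2, 0, 0, 0.128, 1],
    [0, 0, -0.2, 0, 0, 0.128, 1],
  ],
)

```text
time_s: 1.6
eef_pos: [0.5111, -0.3302, 0.1005]
tool_rot: [[0.048, -0.999, -0.002], [-0.999, -0.048, -0.0], [0.0, 0.002, -1.0]]
ft_force: [1.1, 0.1, 1.0]
finger_gap: 0.0853
gripper_force: 0.0
```

Run:
```python
from h import *
s=read_state();print(s['time_s'],s['eef_pos'],s['tool_rot'],s['qpos'])
for n in('top','side'):
    im,d=snap(n)
im,d=load('side');P=cloud('side',d)
pts=[[.512,-.329,.036],[.5105,-.2936,.042],[.5058,-.1937,.042],s['eef_pos']]
for i,(u,v) in enumerate(proj('side',pts)): print(i,u,v); cv2.circle(im,(int(u),int(v)),2,(0,255,0),-1)
u,v=proj('side',pts)[0].astype(int);u0,v0=max(u-80,0),max(v-60,0)
a=cv2.resize(im[v0:v0+120,u0:u0+160,::-1],(640,480),interpolation=cv2.INTER_CUBIC);cv2.imwrite('pics/c2.png',a);print(u0,v0)
im,d=load('top');P=cloud('top',d)
r=vice('top',P);print('vice',r.x,np.degrees(r.x[2]),r.fun)
```

```text
1.6 [ 0.51108855 -0.33024791  0.10054414] [[ 4.75708043e-02 -9.98866186e-01 -1.83307512e-03]
 [-9.98867811e-01 -4.75701000e-02 -4.25954742e-04]
 [ 3.38272222e-04  1.85126274e-03 -9.99998229e-01]] [-14.46134128  19.00351065 -15.50388906   0.06043696 -55.58822037
  17.15376211]
0 304.9302197287882 278.5192433659047
1 300.2135185761802 269.6046298270286
2 286.83706360639644 248.66733842692213
3 307.2320423890918 266.6775316531185
224 218
vice [0.5430331  0.3309931  0.5108137  0.00752952] 29.267469052282955 122.48625940240802
```

View pics/c2.png

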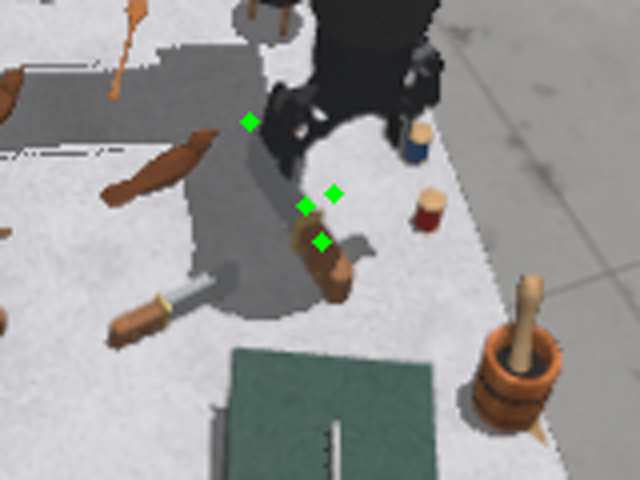

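The side crop shows the gauge dots sitting on the handle, shoulder and nose. The fingers straddle the handle, with tips near (290,175) and (400,145). I'll check the tip positions against the depth data before descending.

Run:
```python
from h import *
im,d=load('side');P=cloud('side',d)
k=(np.hypot(P[...,0]-.511,P[...,1]+.33)<.09)&(P[...,2]>.085)&(P[...,2]<.16)
q=P[k]
for z in np.arange(.085,.16,.01):
    w=q[(q[:,2]>z)&(q[:,2]<z+.01)]
    if len(w):print(z.round(3),len(w),'x',w[:,0].min().round(3),w[:,0].max().round(3),'y',w[:,1].min().round(3),w[:,1].max().round(3))
m=(abs(P[...,0]-.513)<.02)&(P[...,1]<-.297)&(P[...,1]>-.365)&(P[...,2]>.015)&(P[...,2]<.06);print(P[m].mean(0),m.sum(),P[m].max(0),P[m].min(0))
```

```text
0.145 17 x 0.462 0.559 y -0.345 -0.319
0.155 10 x 0.456 0.564 y -0.345 -0.325
[ 0.50708592 -0.33304182  0.03296702] 161 [ 0.52273477 -0.29766182  0.04512026] [ 0.49587753 -0.36488396  0.01514765]
```

Request:
send_rows(
  increments=[
    [0.002, 0.003, -0.06, 0, 0, 0, 1],
    [0.002, 0.003, -0.12, 0, 0, 0, 1],
    [0.002, 0.003, -0.16, 0, 0, 0, 1],
    [0.002, 0.003, -0.183, 0, 0, 0, 1],
    [0.002, 0.003, -0.183, 0, 0, 0, 1],
  ],
)

```text
time_s: 2.2
eef_pos: [0.5131, -0.3278, 0.0089]
tool_rot: [[0.049, -0.999, 0.0], [-0.999, -0.049, -0.0], [0.0, -0.0, -1.0]]
ft_force: [0.0, 0.4, 0.3]
finger_gap: 0.0852
gripper_force: 0.0
```

Request:
send_rows(
  increments=[
    [0, 0, 0, 0, 0, 0, -1],
    [0, 0, 0, 0, 0, 0, -1],
    [0, 0, 0, 0, 0, 0, -1],
    [0, 0, 0, 0, 0, 0, -1],
    [0, 0, 0, 0, 0, 0, -1],
    [0, 0, 0, 0, 0, 0, -1],
    [0, 0, 0, 0, 0, 0, -1],
    [0, 0, 0, 0, 0, 0, -1],
  ],
)

```text
time_s: 3.0
eef_pos: [0.5127, -0.3275, 0.0085]
tool_rot: [[0.049, -0.999, -0.0], [-0.999, -0.049, 0.0], [-0.0, 0.0, -1.0]]
ft_force: [1.2, -0.7, 0.5]
finger_gap: 0.0002
gripper_force: 0.0
```

Run:
```python
from h import *
im,d=snap('side');P=cloud('side',d)
a=cv2.resize(im[210:330,224:384,::-1],(640,480),interpolation=cv2.INTER_CUBIC)
im,d=snap('top');b=cv2.resize(im[100:220,300:420,::-1],(480,480),interpolation=cv2.INTER_CUBIC)
c=np.hstack([a,b]);cv2.imwrite('pics/c3.png',cv2.resize(c,(800,343)))
s=read_state();print(s['eef_pos'],s['qpos'],proj('side',s['eef_pos']),proj('top',s['eef_pos']))
k=(np.hypot(P[...,0]-.513,P[...,1]+.33)<.09)&(P[...,2]>.02)&(P[...,2]<.12)
q=P[k]
for z in np.arange(.02,.12,.01):
    w=q[(q[:,2]>z)&(q[:,2]<z+.01)]
    if len(w):print(z.round(3),len(w),'x',w[:,0].min().round(3),w[:,0].max().round(3),'y',w[:,1].min().round(3),w[:,1].max().round(3))
```

```text
[ 0.51269069 -0.32752333  0.00842046] [-1.41959154e+01  2.48998759e+01 -2.07396437e+01 -1.96156385e-03
 -4.43702270e+01  1.70163907e+01] [[303.94401798 283.12816502]] [[372.28525737 163.91362198]]
0.02 43 x 0.424 0.519 y -0.369 -0.302
0.03 79 x 0.425 0.521 y -0.368 -0.247
0.04 36 x 0.498 0.524 y -0.366 -0.242
0.05 14 x 0.496 0.522 y -0.341 -0.325
0.06 15 x 0.497 0.52 y -0.342 -0.328
0.07 13 x 0.495 0.522 y -0.341 -0.334
0.08 22 x 0.484 0.542 y -0.343 -0.328
0.09 44 x 0.477 0.549 y -0.343 -0.317
0.1 33 x 0.469 0.554 y -0.347 -0.324
0.11 47 x 0.457 0.563 y -0.348 -0.327
```

View pics/c3.png

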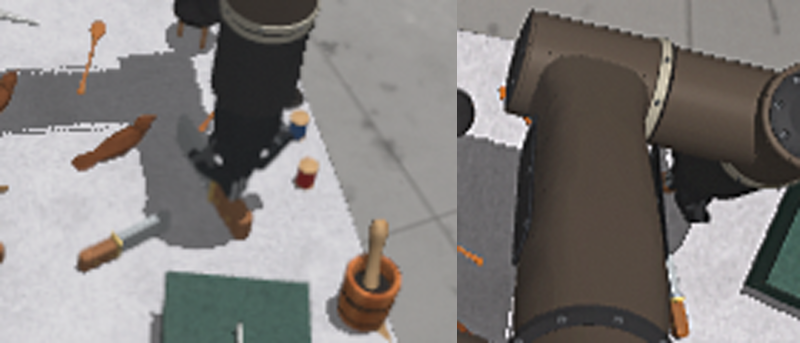

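The gripper shut just above the handle, so the real fingertips sit about 30 mm higher than the reported TCP. The depth data agrees. I'll find the offset by touching the bare table beside the gauge.

Request:
send_rows(
  increments=[
    [0, 0, 0.06, 0, 0, 0, -1],
    [0.1, -0.02, 0.06, 0, 0, 0, -1],
    [0.1, -0.02, 0.06, 0, 0, 0, -1],
    [0.1, -0.02, 0, 0, 0, 0, -1],
    [0.1, -0.02, -0.03, 0, 0, 0, -1],
    [0.1, -0.02, -0.044, 0, 0, 0, -1],
    [0.1, -0.02, -0.044, 0, 0, 0, -1],
  ],
)

```text
time_s: 3.8
eef_pos: [0.5617, -0.3373, -0.0148]
tool_rot: [[0.049, -0.999, -0.003], [-0.999, -0.049, 0.001], [-0.001, 0.003, -1.0]]
ft_force: [-0.0, 0.4, 0.6]
finger_gap: -0.0
gripper_force: 0.0
```

Run:
```python
from h import *
im,d=snap('side');P=cloud('side',d);s=read_state();e=s['eef_pos'];print(e,s['ft_force'])
k=(np.hypot(P[...,0]-e[0],P[...,1]-e[1])<.025)&(P[...,2]>.004)&(P[...,2]<.12)
q=P[k]
for z in np.arange(.0,.08,.005):
    w=q[(q[:,2]>z)&(q[:,2]<z+.005)]
    if len(w):print(z.round(3),len(w),'x',w[:,0].min().round(3),w[:,0].max().round(3),'y',w[:,1].min().round(3),w[:,1].max().round(3))
```

```text
[ 0.56246177 -0.33757303 -0.01369989] [0.14070454 0.55147895 0.25619925]
0.0 5 x 0.546 0.579 y -0.357 -0.322
0.005 12 x 0.541 0.581 y -0.355 -0.317
0.02 6 x 0.55 0.566 y -0.347 -0.332
0.025 9 x 0.548 0.575 y -0.351 -0.339
0.03 9 x 0.546 0.568 y -0.35 -0.33
0.035 7 x 0.547 0.562 y -0.347 -0.335
0.04 8 x 0.546 0.572 y -0.348 -0.341
0.045 6 x 0.546 0.571 y -0.347 -0.339
0.05 3 x 0.548 0.561 y -0.345 -0.342
0.055 5 x 0.546 0.574 y -0.351 -0.344
0.06 10 x 0.545 0.574 y -0.351 -0.343
0.065 11 x 0.541 0.584 y -0.351 -0.33
0.07 12 x 0.539 0.586 y -0.351 -0.33
0.075 5 x 0.544 0.566 y -0.35 -0.345
```

Request:
send_rows(
  increments=[
    [0, 0, -0.012, 0, 0, 0, -1],
    [0, 0, -0.024, 0, 0, 0, -1],
    [0, 0, -0.024, 0, 0, 0, -1],
  ],
)

```text
time_s: 4.15
eef_pos: [0.5623, -0.3374, -0.026]
tool_rot: [[0.049, -0.999, -0.001], [-0.999, -0.049, 0.0], [-0.0, 0.001, -1.0]]
ft_force: [-0.6, 0.8, 0.1]
finger_gap: 0.0001
gripper_force: 0.0
```

Request:
send_rows(
  increments=[
    [0, 0, -0.004, 0, 0, 0, -1],
    [0, 0, -0.004, 0, 0, 0, -1],
  ],
)

```text
time_s: 4.35
eef_pos: [0.5627, -0.3376, -0.0275]
tool_rot: [[0.049, -0.999, 0.0], [-0.999, -0.049, -0.0], [0.0, -0.0, -1.0]]
ft_force: [-0.8, 0.0, -0.1]
finger_gap: -0.0001
gripper_force: 0.0
```

Request:
send_rows(
  increments=[
    [0, 0, -0.004, 0, 0, 0, -1],
    [0, 0, -0.004, 0, 0, 0, -1],
  ],
)

```text
time_s: 4.55
eef_pos: [0.5627, -0.3375, -0.0296]
tool_rot: [[0.049, -0.999, -0.0], [-0.999, -0.049, 0.0], [-0.0, 0.0, -1.0]]
ft_force: [0.0, 0.3, 0.0]
finger_gap: -0.0004
gripper_force: 0.0
```

Request:
send_rows(
  increments=[
    [0, 0, -0.004, 0, 0, 0, -1],
    [0, 0, -0.004, 0, 0, 0, -1],
  ],
)

```text
time_s: 4.75
eef_pos: [0.563, -0.3376, -0.0311]
tool_rot: [[0.049, -0.999, 0.0], [-0.999, -0.049, -0.0], [0.0, -0.0, -1.0]]
ft_force: [-0.8, 0.5, 4.5]
finger_gap: -0.0
gripper_force: 1.6
```

Contact came at a reported z of −0.031, so the true tip height is the reported z plus 31 mm. Now I'll grasp with the pads at the handle's mid-height.

Request:
send_rows(
  increments=[
    [0, 0, 0.1, 0, 0, 0, 1],
    [0, 0, 0.19, 0, 0, 0, 1],
    [-0.102, 0.018, 0.19, 0, 0, 0, 1],
    [-0.102, 0.018, 0.19, 0, 0, 0, 1],
    [-0.102, 0.018, 0.19, 0, 0, 0, 1],
    [-0.102, 0.018, 0.19, 0, 0, 0, 1],
    [-0.102, 0.018, 0.19, 0, 0, 0, 1],
    [-0.102, 0.018, 0.12, 0, 0, 0, 1],
    [-0.102, 0.018, 0.06, 0, 0, 0, 1],
    [-0.102, 0.018, 0.013, 0, 0, 0, 1],
    [-0.102, 0.018, 0.013, 0, 0, 0, 1],
  ],
)

```text
time_s: 5.85
eef_pos: [0.5096, -0.3277, -0.0289]
tool_rot: [[0.049, -0.999, -0.006], [-0.999, -0.049, 0.002], [-0.002, 0.006, -1.0]]
ft_force: [0.2, 0.0, 0.3]
finger_gap: 0.0852
gripper_force: 0.0
```

Request:
send_rows(
  increments=[
    [0, 0, 0, 0, 0, 0, -1],
    [0, 0, 0, 0, 0, 0, -1],
    [0, 0, 0, 0, 0, 0, -1],
    [0, 0, 0, 0, 0, 0, -1],
    [0, 0, 0, 0, 0, 0, -1],
    [0, 0, 0, 0, 0, 0, -1],
    [0, 0, 0, 0, 0, 0, -1],
    [0, 0, 0, 0, 0, 0, -1],
  ],
)

```text
time_s: 6.65
eef_pos: [0.5126, -0.3288, -0.0237]
tool_rot: [[0.05, -0.999, 0.002], [-0.999, -0.05, -0.001], [0.001, -0.002, -1.0]]
ft_force: [-1.0, 1.2, 6.0]
finger_gap: 0.0236
gripper_force: 59.7
```

Gripped: the gap is 23.6 mm on the 24 mm handle. Now I'll lift and carry it to the lane in front of the gap.

Request:
send_rows(
  increments=[
    [0, 0, 0.08, 0, 0, 0, -1],
    [0, 0, 0.16, 0, 0, 0, -1],
    [0, 0, 0.24, 0, 0, 0, -1],
    [0, 0.1, 0.24, 0, 0, 0, -1],
    [0, 0.2, 0.24, 0, 0, 0, -1],
    [0, 0.3, 0.24, 0, 0, 0, -1],
    [0.03, 0.4, 0.24, 0, 0, 0.05, -1],
    [0.08, 0.48, 0.24, 0, 0, 0.15, -1],
    [0.13, 0.56, 0.24, 0, 0, 0.25, -1],
    [0.18, 0.64, 0.24, 0, 0, 0.35, -1],
    [0.23, 0.72, 0.24, 0, 0, 0.443, -1],
    [0.28, 0.8, 0.24, 0, 0, 0.443, -1],
  ],
)

```text
time_s: 7.85
eef_pos: [0.6521, 0.0733, 0.0951]
tool_rot: [[0.494, -0.869, -0.0], [-0.869, -0.494, 0.0], [-0.0, 0.0, -1.0]]
ft_force: [0.9, -0.6, -0.5]
finger_gap: 0.0228
gripper_force: 59.6
```

Request:
send_rows(
  increments=[
    [0.058, 0.192, 0, 0, 0, 0, -1],
    [0.058, 0.192, 0, 0, 0, 0, -1],
    [0.058, 0.192, 0, 0, 0, 0, -1],
    [0.058, 0.192, 0, 0, 0, 0, -1],
    [0.058, 0.192, 0, 0, 0, 0, -1],
  ],
)

```text
time_s: 8.35
eef_pos: [0.6801, 0.1668, 0.0947]
tool_rot: [[0.491, -0.871, -0.001], [-0.871, -0.491, -0.0], [-0.0, 0.001, -1.0]]
ft_force: [-0.3, -0.6, -1.1]
finger_gap: 0.0232
gripper_force: 59.6
```

Run:
```python
from h import *
s=read_state();print(s['eef_pos'],s['tool_rot'],s['finger_gap'],s['qpos'])
for n in('top','side'):
    im,d=snap(n)
    cv2.imwrite('pics/%s1.png'%n,im[...,::-1])
im1=load('top')[0][90:200,150:270,::-1];im2=load('side')[0][90:200,180:300,::-1]
cv2.imwrite('pics/c4.png',cv2.resize(np.hstack([im1,im2]),(800,366),interpolation=cv2.INTER_CUBIC))
for n in('top','side'):
    print(n,proj(n,[s['eef_pos'],[.543,.331,.068]]))
```

```text
[0.68006843 0.16680905 0.0946832 ] [[ 4.90747784e-01 -8.71301107e-01 -9.97131960e-04]
 [-8.71301663e-01 -4.90747662e-01 -3.80209779e-04]
 [-1.58062977e-04  1.05538984e-03 -9.99999431e-01]] 0.023193248992210157 [ 2.96730917e+01  2.71207796e+01 -3.32810440e+00 -1.08452336e-02
 -5.96115403e+01 -2.77852337e-01]
top [[234.10177166 113.50218768]
 [187.37719064 154.75636111]]
side [[290.72939012 164.77572704]
 [244.31905149 152.78418783]]
```

View pics/c4.png

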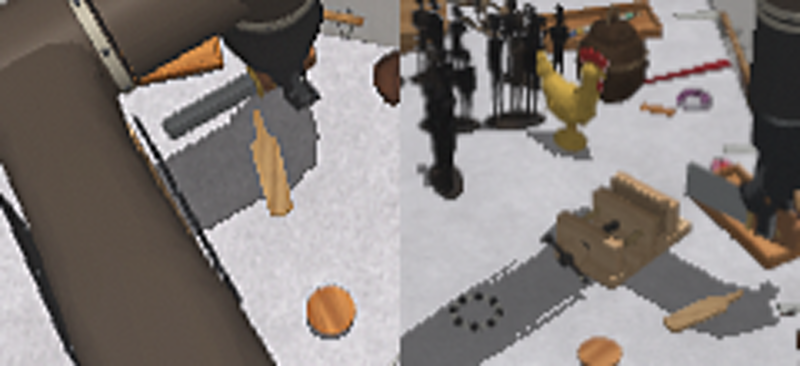

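The top crop shows the blade at (205,105) held straight, but the arm hides the vice. The side crop shows both the vice at (620,230) and the blade at (715,190). I'll measure the blade in both cameras to get the camera-to-robot offset, and refit the vice in the side camera.

Run:
```python
from h import *
s=read_state();e=s['eef_pos'];yaw=np.arctan2(-s['tool_rot'][1,0],-s['tool_rot'][0,0]) # gauge x = -tool x
print('gauge yaw by robot',np.degrees(yaw))
g=np.array([np.cos(yaw),np.sin(yaw)]);sh=e[:2]+.035*g;print('shoulder by robot',sh)
zt=e[2]+.025+.042
for n in('top','side'):
    im,d=load(n);P=cloud(n,d)
    L=loc(P[...,:2],[*sh,yaw]);k=(L[...,0]>.01)&(L[...,0]<.105)&(abs(L[...,1])<.025)&(P[...,2]>.1)&(P[...,2]<.19)
    print(n,k.sum(),'z pct',np.percentile(P[k][:,2],[1,10,50,90,99]).round(4),'x',np.percentile(L[k][:,0],[1,99]).round(4),'y',np.percentile(L[k][:,1],[1,25,50,75,99]).round(4))
    Q=onplane(n,zt);LQ=loc(Q,[*sh,yaw]);m=(LQ[...,0]>.015)&(LQ[...,0]<.13)&(abs(LQ[...,1])<.04)
    if n=='top':
        lab=(P[m][:,2]>.09).astype(float)
        bm=lambda Q,p:rect(loc(Q,p),-.1,.097,-.007,.007)
        r=fit(Q[m],lab,bm,[[*sh,yaw]]);dx=loc(r.x[None,:2],[*sh,yaw]);print('fit',r.x,np.degrees(r.x[2]),'offset in gauge frame',dx,r.fun,lab.sum())
    else:
        q=L[k];zz=P[k][:,2];kk=(zz<zt-.006);c=np.polyfit(q[kk,0],q[kk,1],1);print('face line',c,'expect y=+7mm or -7; n',kk.sum())
        r=vice('side',P);print('vice side',r.x,np.degrees(r.x[2]),r.fun)
```

```text
gauge yaw by robot 119.32715014931605
shoulder by robot [0.66320777 0.19668156]
top 181 z pct [0.12   0.1294 0.1593 0.1641 0.1656] x [0.0118 0.0938] y [-0.0078 -0.0016  0.0042  0.0058  0.0074]
fit [0.66280668 0.19472394 2.14308821] 122.78990942545832 offset in gauge frame [[-0.00151026  0.00130852]] 133.115686807787 248.0
side 173 z pct [0.1202 0.1253 0.1463 0.1621 0.1656] x [0.0136 0.0947] y [-0.0061  0.0039  0.0062  0.0087  0.0141]
face line [-0.01951235  0.00780227] expect y=+7mm or -7; n 116
vice side [0.53948434 0.32699959 0.49545727 0.00691753] 28.387610243853732 283.31081871332464
```

```bash
cat > m.py <<'E'
from h import *
def blade(n,P,e,R,zb=None):
    yaw=np.arctan2(-R[1,0],-R[0,0]);g=np.array([np.cos(yaw),np.sin(yaw)]);sh=e[:2]+.035*g
    zt=e[2]+.0255+.042
    Q=onplane(n,zt);LQ=loc(Q,[*sh,yaw]);m=(LQ[...,0]>.02)&(LQ[...,0]<.08)&(abs(LQ[...,1])<.03)&(P[...,2]<zt+.015)&(P[...,2]>-.01)
    lab=(P[m][:,2]>zt-.007).astype(float)
    f=lambda p:np.sum((rect(loc(Q[m],[sh[0]-p[0]*g[1],sh[1]+p[0]*g[0],yaw+p[1]]),-.1,.2,-.007,.007)-lab)**2)
    r=minimize(f,[0,0],method='Nelder-Mead',options=dict(initial_simplex=[[-.002,-.03],[.003,-.02],[0,.04]]))
    return r.x,r.fun,m.sum()
if __name__=='__main__':
    s=read_state()
    for n in('top','side'):
        B=[];V=[]
        for i in range(4):
            im,d=snap(n);P=cloud(n,d);x,f,c=blade(n,P,s['eef_pos'],s['tool_rot']);B.append([*x,f,c])
            if n=='side':
                r=vice(n,P,mask=(P[...,2]<.08)&(P[...,2]>-.01));V.append([*r.x,r.fun])
        print(n,'blade off,yaw err',np.round(B,4));
        if V:print(np.round(V,4))
E
python3 m.py
```

```text
top blade off,yaw err [[-0.0000e+00  3.9000e-03  4.7598e+00  3.3200e+02]
 [-7.0000e-04  1.4600e-02  5.3466e+00  3.3200e+02]
 [-1.1000e-03  2.1500e-02  5.2572e+00  3.3300e+02]
 [-1.0000e-03  1.3700e-02  7.2483e+00  3.3300e+02]]
side blade off,yaw err [[ 3.10000e-03  1.43000e-02  1.34518e+01  1.28000e+02]
 [-1.20000e-03  7.62000e-02  1.78619e+01  1.27000e+02]
 [-1.20000e-03  7.31000e-02  1.00497e+01  1.27000e+02]
 [ 1.80000e-03 -3.60000e-03  9.52230e+00  1.28000e+02]]
[[5.400000e-01 3.273000e-01 4.844000e-01 6.200000e-03 1.211074e+02]
 [5.385000e-01 3.265000e-01 4.691000e-01 8.300000e-03 1.193872e+02]
 [5.403000e-01 3.282000e-01 5.014000e-01 7.200000e-03 1.226602e+02]
 [5.397000e-01 3.274000e-01 4.889000e-01 7.000000e-03 1.193833e+02]]
```

```bash
cat > rv.py <<'E'
from h import *
def rays(n):
    c=camera_info(n);R=cv2.Rodrigues(np.array(c['rvec'],float))[0];C=-R.T@np.array(c['tvec'],float).ravel()
    u,v=np.meshgrid(np.arange(512),np.arange(384))
    p=cv2.undistortPoints(np.stack([u,v],-1).reshape(-1,1,2).astype(float),np.array(c['intrinsics'],float),np.array(c['D'],float)).reshape(384,512,2)
    return C,np.concatenate([p,np.ones((384,512,1))],-1)@R
def render(C,r,p):
    c,s=np.cos(p[2]),np.sin(p[2]);A=np.array([[c,s,0],[-s,c,0],[0,0,1]])
    o=A@(C-[p[0],p[1],0]);w=r@A.T;t=p[3];D=-o[2]/w[:,2]
    for b in([-.057,-.039,-.05,.05,0,.068],[.004+t,.024+t,-.049,.049,.018,.068],[.049,.071,-.05,.05,0,.068],[-.057,.071,-.05,.05,0,.018]):
        b=np.array(b).reshape(3,2);T=(b[None]-o[None,:,None])/w[:,:,None]
        a=T.min(2).max(1);e=T.max(2).min(1);D=np.where((a<e)&(a<D),a,D)
    return D
def rfit(n,d,p0,noz=True):
    P=cloud(n,d);C,r=rays(n);L=loc(P[...,:2],p0)
    m=(L[...,0]>-.065)&(L[...,0]<.1)&(L[...,1]>-.08)&(L[...,1]<.08)&(P[...,2]<.08)&(P[...,2]>-.02)&(d>0)
    f=lambda p:np.sum(np.minimum(abs(render(C,r[m],p)-d[m]),.012))*1000
    S=np.vstack([p0]+[np.array(p0)+np.eye(4)[i]*[.005,.005,.05,.002][i] for i in range(4)])
    b=minimize(f,p0,method='Nelder-Mead',options=dict(initial_simplex=S,xatol=1e-5,fatol=1e-3,maxiter=1500));return b.x,b.fun/m.sum(),m.sum()
if __name__=='__main__':
    im,d=load('side');D=[d]+[grab_frame('side')[1] for _ in range(3)]
    dm=np.median(D,0)
    for dd in D+[dm]:
        for p0 in([.543,.331,.51,.007],):
            x,f,k=rfit('side',dd,p0);print(x.round(4),np.degrees(x[2]).round(2),round(f,3),k, 'mouth',(x[:2]+np.array([np.cos(x[2])*.0405+np.sin(x[2])*.05,np.sin(x[2])*.0405-np.cos(x[2])*.05])).round(4))
E
python3 rv.py
```

```text
[0.5412 0.3313 0.5147 0.0079] 29.49 4.933 1015 mouth [0.601  0.3077]
[0.5412 0.3318 0.5297 0.0075] 30.35 5.036 1022 mouth [0.6014 0.3091]
[0.5407 0.332  0.5113 0.0077] 29.3 4.967 1014 mouth [0.6005 0.3082]
[0.5414 0.3317 0.5151 0.008 ] 29.51 5.117 1016 mouth [0.6013 0.3082]
[0.5414 0.3317 0.5151 0.0074] 29.51 3.316 1023 mouth [0.6013 0.3082]
```

Run:
```python
from h import *
im,d=load('side');P=cloud('side',d)
p=[.602,.308,np.radians(29.4)]
L=loc(P[...,:2],p)
k=(L[...,0]>-.07)&(L[...,0]<.12)&(L[...,1]>-.24)&(L[...,1]<.0)&(P[...,2]>.006)&(P[...,2]<.075)
q=np.c_[L[k],P[k][:,2]]
for y in np.arange(-.24,0,.02):
    w=q[(q[:,1]>y)&(q[:,1]<y+.02)]
    for x in np.arange(-.07,.12,.02):
        v=w[(w[:,0]>x)&(w[:,0]<x+.02)]
        if len(v)>1:print('y%.2f x%.2f n%d zmax %.3f'%(y,x,len(v),v[:,2].max()),end=' | ')
    print()
```

```text
y-0.22 x-0.03 n2 zmax 0.008 | y-0.22 x0.01 n5 zmax 0.010 | y-0.22 x0.03 n5 zmax 0.009 | 
y-0.20 x-0.01 n2 zmax 0.007 | y-0.20 x0.01 n6 zmax 0.011 | 
y-0.18 x0.01 n2 zmax 0.011 | y-0.18 x0.03 n2 zmax 0.008 | 
y-0.16 x-0.01 n2 zmax 0.008 | y-0.16 x0.05 n2 zmax 0.007 | y-0.16 x0.09 n2 zmax 0.019 | y-0.16 x0.11 n3 zmax 0.020 | 
y-0.14 x-0.07 n5 zmax 0.009 | y-0.14 x-0.05 n6 zmax 0.012 | y-0.14 x-0.03 n4 zmax 0.012 | y-0.14 x-0.01 n3 zmax 0.009 | y-0.14 x0.05 n4 zmax 0.026 | y-0.14 x0.07 n13 zmax 0.024 | y-0.14 x0.09 n8 zmax 0.020 | y-0.14 x0.11 n3 zmax 0.020 | 
y-0.12 x-0.07 n12 zmax 0.011 | y-0.12 x-0.05 n12 zmax 0.014 | y-0.12 x-0.03 n2 zmax 0.007 | y-0.12 x-0.01 n4 zmax 0.009 | y-0.12 x0.05 n10 zmax 0.025 | y-0.12 x0.07 n5 zmax 0.018 | y-0.12 x0.09 n7 zmax 0.010 | 
y-0.10 x-0.07 n2 zmax 0.009 | y-0.10 x-0.03 n4 zmax 0.009 | y-0.10 x0.05 n5 zmax 0.023 | y-0.10 x0.07 n10 zmax 0.024 | y-0.10 x0.09 n4 zmax 0.015 | 
y-0.08 x-0.05 n2 zmax 0.007 | y-0.08 x0.07 n13 zmax 0.025 | y-0.08 x0.09 n4 zmax 0.017 | 
y-0.06 x0.01 n2 zmax 0.010 | y-0.06 x0.07 n10 zmax 0.025 | y-0.06 x0.09 n2 zmax 0.008 | 
y-0.04 x0.07 n5 zmax 0.029 | y-0.04 x0.09 n7 zmax 0.021 | 
y-0.02 x-0.07 n6 zmax 0.015 | y-0.02 x-0.05 n6 zmax 0.063 | y-0.02 x-0.03 n8 zmax 0.068 | y-0.02 x-0.01 n6 zmax 0.051 | y-0.02 x0.01 n11 zmax 0.067 | y-0.02 x0.03 n5 zmax 0.013 | y-0.02 x0.09 n6 zmax 0.019 |
```

The lane is clear; the tray starts more than 55 mm to the side and is below 26 mm. I'll lower to 3 mm above the bed, then advance until the nose is well inside the gap.

Request:
send_rows(
  increments=[
    [0, 0, -0.06, 0, 0, 0, -1],
    [0, 0, -0.12, 0, 0, 0, -1],
    [0, 0, -0.17, 0, 0, 0, -1],
    [0, 0, -0.198, 0, 0, 0, -1],
    [0, 0, -0.198, 0, 0, 0, -1],
  ],
)

```text
time_s: 9.5
eef_pos: [0.6793, 0.1669, -0.0063]
tool_rot: [[0.491, -0.871, -0.004], [-0.871, -0.491, -0.002], [-0.0, 0.004, -1.0]]
ft_force: [-1.0, -0.5, -1.3]
finger_gap: 0.0232
gripper_force: 59.7
```

Request:
send_rows(
  increments=[
    [-0.01, 0.0174, 0, 0, 0, 0, -1],
    [-0.02, 0.0348, 0, 0, 0, 0, -1],
    [-0.03, 0.0523, 0, 0, 0, 0, -1],
    [-0.036, 0.0627, 0, 0, 0, 0, -1],
    [-0.042, 0.0732, 0, 0, 0, 0, -1],
    [-0.048, 0.0836, 0, 0, 0, 0, -1],
    [-0.048, 0.0836, 0, 0, 0, 0, -1],
  ],
)

```text
time_s: 10.2
eef_pos: [0.6564, 0.2101, -0.0038]
tool_rot: [[0.492, -0.871, 0.0], [-0.871, -0.492, 0.0], [-0.0, -0.0, -1.0]]
ft_force: [-0.3, -0.1, -1.7]
finger_gap: 0.0232
gripper_force: 59.6
```

Run:
```python
from h import *
im,d=snap('side');u,v=proj('side',[.602,.308,.04])[0].astype(int)
cv2.imwrite('pics/c5.png',cv2.resize(im[v-40:v+40,u-55:u+55,::-1],(770,560),interpolation=cv2.INTER_CUBIC))
```

```text
(no output)
```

View pics/c5.png

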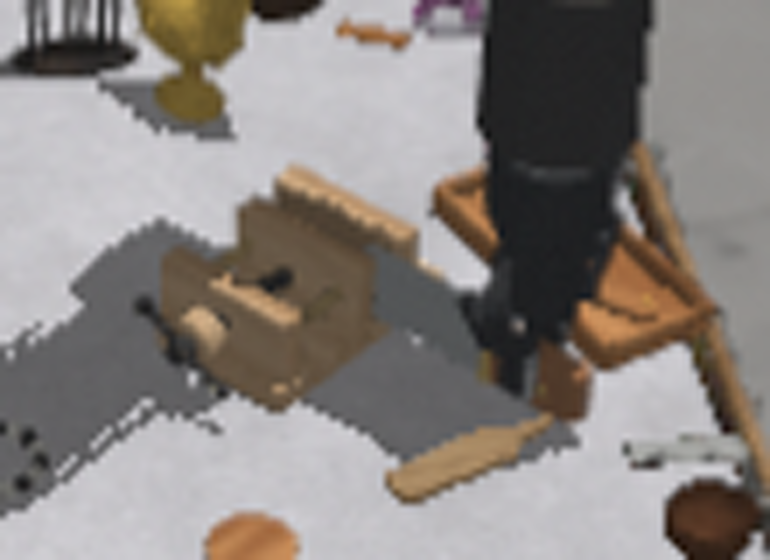

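The picture shows the nose in the gap between the sliding jaw and the fixed jaw around (390,255), with no contact force. I'll carry on inwards.

Request:
send_rows(
  increments=[
    [-0.01, 0.0174, 0, 0, 0, 0, -1],
    [-0.02, 0.0348, 0, 0, 0, 0, -1],
    [-0.03, 0.0523, 0, 0, 0, 0, -1],
    [-0.04, 0.0697, 0, 0, 0, 0, -1],
    [-0.04, 0.0697, 0, 0, 0, 0, -1],
  ],
)

```text
time_s: 10.75
eef_pos: [0.6361, 0.2457, -0.0039]
tool_rot: [[0.492, -0.87, 0.0], [-0.87, -0.492, 0.0], [-0.0, -0.0, -1.0]]
ft_force: [0.9, 0.4, -2.2]
finger_gap: 0.0233
gripper_force: 59.6
```

Request:
send_rows(
  increments=[
    [-0.01, 0.0174, 0, 0, 0, 0, -1],
    [-0.02, 0.0348, 0, 0, 0, 0, -1],
    [-0.03, 0.0523, 0, 0, 0, 0, -1],
    [-0.03, 0.0523, 0, 0, 0, 0, -1],
  ],
)

```text
time_s: 11.15
eef_pos: [0.6211, 0.2716, -0.0039]
tool_rot: [[0.492, -0.871, 0.0], [-0.871, -0.492, 0.0], [-0.0, -0.0, -1.0]]
ft_force: [0.6, 0.6, -1.2]
finger_gap: 0.0231
gripper_force: 59.6
```

Request:
send_rows(
  increments=[
    [-0.003, 0.0052, 0, 0, 0, 0, -1],
    [-0.0055, 0.0096, 0, 0, 0, 0, -1],
    [-0.0055, 0.0096, 0, 0, 0, 0, -1],
  ],
)

```text
time_s: 11.45
eef_pos: [0.6189, 0.2752, -0.004]
tool_rot: [[0.491, -0.871, 0.0], [-0.871, -0.491, 0.0], [-0.0, -0.0, -1.0]]
ft_force: [0.1, -0.2, -1.9]
finger_gap: 0.0229
gripper_force: 59.6
```

Request:
send_rows(
  increments=[
    [-0.001, 0.0017, 0, 0, 0, 0, -1],
    [-0.0015, 0.0026, 0, 0, 0, 0, -1],
    [-0.0015, 0.0026, 0, 0, 0, 0, -1],
  ],
)

```text
time_s: 11.75
eef_pos: [0.6183, 0.2763, -0.004]
tool_rot: [[0.491, -0.871, -0.0], [-0.871, -0.491, -0.0], [0.0, 0.0, -1.0]]
ft_force: [0.2, 0.7, -1.6]
finger_gap: 0.023
gripper_force: 59.6
```

Request:
send_rows(
  increments=[
    [-0.001, 0.0017, 0, 0, 0, 0, -1],
    [-0.0015, 0.0026, 0, 0, 0, 0, -1],
    [-0.0015, 0.0026, 0, 0, 0, 0, -1],
  ],
)

```text
time_s: 12.05
eef_pos: [0.6175, 0.2777, -0.004]
tool_rot: [[0.491, -0.871, -0.0], [-0.871, -0.491, -0.0], [-0.0, 0.0, -1.0]]
ft_force: [-0.9, 0.7, -1.9]
finger_gap: 0.0228
gripper_force: 59.6
```

Request:
send_rows(
  increments=[
    [-0.001, 0.0017, 0, 0, 0, 0, -1],
    [-0.001, 0.0017, 0, 0, 0, 0, -1],
  ],
)

```text
time_s: 12.25
eef_pos: [0.617, 0.2786, -0.004]
tool_rot: [[0.491, -0.871, 0.0], [-0.871, -0.491, 0.0], [-0.0, -0.0, -1.0]]
ft_force: [0.0, -0.3, -1.3]
finger_gap: 0.023
gripper_force: 59.6
```

Request:
send_rows(
  increments=[
    [-0.0015, 0.0026, 0, 0, 0, 0, -1],
    [-0.0015, 0.0026, 0, 0, 0, 0, -1],
  ],
)

```text
time_s: 12.45
eef_pos: [0.6162, 0.28, -0.004]
tool_rot: [[0.491, -0.871, -0.0], [-0.871, -0.491, 0.0], [-0.0, 0.0, -1.0]]
ft_force: [1.0, -0.1, -1.5]
finger_gap: 0.0233
gripper_force: 59.6
```

Request:
send_rows(
  increments=[
    [-0.0015, 0.0026, 0, 0, 0, 0, -1],
    [-0.0015, 0.0026, 0, 0, 0, 0, -1],
  ],
)

```text
time_s: 12.65
eef_pos: [0.6159, 0.2804, -0.004]
tool_rot: [[0.491, -0.871, 0.0], [-0.871, -0.491, -0.001], [0.001, 0.0, -1.0]]
ft_force: [3.6, -3.3, -2.2]
finger_gap: 0.023
gripper_force: 59.5
```

Request:
send_rows(
  increments=[
    [-0.0015, 0.0026, 0, 0, 0, 0, -1],
    [-0.0015, 0.0026, 0, 0, 0, 0, -1],
  ],
)

```text
time_s: 12.85
eef_pos: [0.6157, 0.2804, -0.0039]
tool_rot: [[0.49, -0.872, 0.001], [-0.872, -0.49, -0.002], [0.002, 0.001, -1.0]]
ft_force: [7.2, -9.0, -2.1]
finger_gap: 0.023
gripper_force: 59.5
```

The shoulder has touched, with about 11 N along the blade. I'll ease off slightly and lower onto the bed.

Request:
send_rows(
  increments=[
    [0.002, -0.0035, 0, 0, 0, 0, -1],
    [0.002, -0.0035, -0.004, 0, 0, 0, -1],
    [0.002, -0.0035, -0.004, 0, 0, 0, -1],
  ],
)

```text
time_s: 13.15
eef_pos: [0.6161, 0.2805, -0.0057]
tool_rot: [[0.491, -0.871, 0.0], [-0.871, -0.491, -0.0], [0.0, -0.0, -1.0]]
ft_force: [3.1, -4.4, 0.3]
finger_gap: 0.0229
gripper_force: 59.9
```

Request:
send_rows(
  increments=[
    [0, 0, -0.002, 0, 0, 0, -1],
    [0, 0, -0.002, 0, 0, 0, -1],
  ],
)

```text
time_s: 13.35
eef_pos: [0.6162, 0.2805, -0.0058]
tool_rot: [[0.491, -0.871, 0.001], [-0.871, -0.491, -0.0], [0.001, -0.001, -1.0]]
ft_force: [0.2, -4.9, 7.8]
finger_gap: 0.0233
gripper_force: 60.9
```

Request:
send_rows(
  increments=[
    [0, 0, -0.002, 0, 0, 0, -1],
    [0, 0, -0.002, 0, 0, 0, -1],
  ],
)

```text
time_s: 13.55
eef_pos: [0.6162, 0.2805, -0.0059]
tool_rot: [[0.492, -0.871, 0.001], [-0.871, -0.492, -0.0], [0.001, -0.001, -1.0]]
ft_force: [-1.9, -5.5, 11.9]
finger_gap: 0.0229
gripper_force: 61.8
```

Seated on the bed with the shoulder against the side. I'll release, rise straight up and check.

Request:
send_rows(
  increments=[
    [0, 0, 0.002, 0, 0, 0, -1],
    [0, 0, 0.002, 0, 0, 0, 0.2],
    [0, 0, 0.002, 0, 0, 0, 0.2],
    [0, 0, 0.002, 0, 0, 0, 0.2],
    [0, 0, 0.002, 0, 0, 0, 0.2],
    [0, 0, 0.002, 0, 0, 0, 0.2],
  ],
)

```text
time_s: 14.15
eef_pos: [0.6156, 0.2808, -0.0072]
tool_rot: [[0.491, -0.871, -0.0], [-0.871, -0.491, -0.0], [-0.0, 0.0, -1.0]]
ft_force: [-0.3, 0.8, 0.1]
finger_gap: 0.0509
gripper_force: 0.0
```

Request:
send_rows(
  increments=[
    [0, 0, 0.03, 0, 0, 0, 0.2],
    [0, 0, 0.1, 0, 0, 0, 0.2],
    [0, 0, 0.2, 0, 0, 0, 0.2],
    [0, 0, 0.26, 0, 0, 0, 0.2],
    [0, 0, 0.26, 0, 0, 0, 0.2],
  ],
)

```text
time_s: 14.65
eef_pos: [0.6188, 0.2824, 0.1305]
tool_rot: [[0.492, -0.871, 0.009], [-0.871, -0.492, 0.006], [-0.0, -0.01, -1.0]]
ft_force: [0.1, 0.2, -0.2]
finger_gap: 0.051
gripper_force: 0.0
```

Run:
```python
from h import *
from rv import rfit
im,d=snap('side');u,v=proj('side',[.59,.308,.04])[0].astype(int)
cv2.imwrite('pics/c6.png',cv2.resize(im[v-40:v+40,u-55:u+55,::-1],(770,560),interpolation=cv2.INTER_CUBIC))
P=cloud('side',d);p=[.5418,.3313,np.radians(29.4),.0075];L=loc(P[...,:2],p)
k=(L[...,0]>.01)&(L[...,0]<.07)&(L[...,1]<-.052)&(L[...,1]>-.13)&(P[...,2]>.015)&(P[...,2]<.075)
q=np.c_[L[k],P[k][:,2]]
for y in np.arange(-.13,-.05,.01):
    w=q[(q[:,1]>y)&(q[:,1]<y+.01)]
    if len(w):print(y.round(2),len(w),w.min(0).round(3),w.max(0).round(3))
k=(L[...,0]>-.11)&(L[...,0]<-.085)&(abs(L[...,1])<.045)&(P[...,2]>.015)
print(np.c_[L[k],P[k][:,2]][np.argsort(L[k][:,1])].round(3))
print(read_state()['eef_pos'])
```

```text
-0.13 7 [ 0.03  -0.124  0.029] [ 0.041 -0.12   0.055]
-0.12 24 [ 0.023 -0.12   0.022] [ 0.049 -0.111  0.059]
-0.11 18 [ 0.025 -0.109  0.018] [ 0.051 -0.1    0.059]
-0.1 18 [ 0.021 -0.1    0.022] [ 0.042 -0.092  0.056]
-0.09 21 [ 0.021 -0.09   0.023] [ 0.048 -0.08   0.063]
-0.08 18 [ 0.021 -0.079  0.025] [ 0.055 -0.07   0.06 ]
-0.07 20 [ 0.023 -0.069  0.021] [ 0.053 -0.062  0.061]
-0.06 27 [ 0.01  -0.059  0.017] [ 0.058 -0.052  0.075]
[[-0.091 -0.034  0.033]
 [-0.09  -0.034  0.027]
 [-0.091 -0.029  0.03 ]
 [-0.091 -0.029  0.036]
 [-0.089 -0.028  0.023]
 [-0.095 -0.028  0.027]
 [-0.094 -0.026  0.031]
 [-0.094 -0.026  0.036]
 [-0.1   -0.021  0.047]
 [-0.088 -0.02   0.061]
 [-0.093 -0.02   0.037]
 [-0.093 -0.02   0.042]
 [-0.092 -0.02   0.031]
 [-0.091 -0.018  0.045]
 [-0.096 -0.017  0.037]
 [-0.089 -0.016  0.049]
 [-0.087 -0.015  0.052]
 [-0.092 -0.014  0.044]
 [-0.097 -0.012  0.046]
 [-0.1   -0.01   0.052]
 [-0.093 -0.009  0.037]
 [-0.087 -0.009  0.043]
 [-0.105 -0.008  0.059]
 [-0.092 -0.008  0.046]
 [-0.085 -0.007  0.057]
 [-0.097 -0.007  0.054]
 [-0.097 -0.007  0.043]
 [-0.09  -0.00
[... 1049 characters left out ...]
6  0.033  0.609]
 [-0.107  0.033  0.575]
 [-0.101  0.033  0.592]
 [-0.106  0.034  0.62 ]
 [-0.106  0.034  0.597]
 [-0.101  0.034  0.614]
 [-0.096  0.034  0.586]
 [-0.101  0.034  0.588]
 [-0.095  0.034  0.612]
 [-0.1    0.035  0.573]
 [-0.105  0.035  0.608]
 [-0.105  0.035  0.589]
 [-0.094  0.035  0.061]
 [-0.089  0.035  0.603]
 [-0.099  0.035  0.606]
 [-0.104  0.035  0.593]
 [-0.099  0.035  0.576]
 [-0.099  0.036  0.583]
 [-0.099  0.036  0.62 ]
 [-0.088  0.036  0.598]
 [-0.094  0.036  0.615]
 [-0.098  0.036  0.598]
 [-0.093  0.036  0.596]
 [-0.087  0.037  0.613]
 [-0.092  0.037  0.58 ]
 [-0.092  0.038  0.588]
 [-0.096  0.038  0.608]
 [-0.107  0.043  0.568]]
[0.61731989 0.28176534 0.12743646]
```

View pics/c6.png

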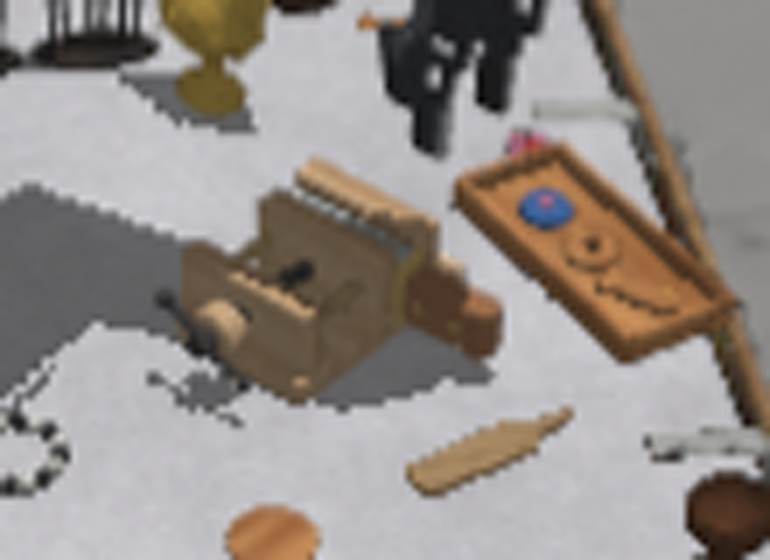

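The gauge is home: the shoulder plate is against the vice side at (400,280) and the handle end is 120 mm out, as it should be. The raised ball is at (165,298), near vice (−0.093, 0.031). I'll shut the gripper and move above it.

Request:
send_rows(
  increments=[
    [0, 0, 0, 0, 0, 0, -1],
    [-0.08, 0.016, 0, 0, 0, 0, -1],
    [-0.16, 0.032, 0, 0, 0, 0, -1],
    [-0.24, 0.048, 0, 0, 0, 0, -1],
    [-0.3416, 0.0656, 0, 0, 0, 0, -1],
    [-0.3416, 0.0656, 0, 0, 0, 0, -1],
    [-0.3416, 0.0656, -0.07, 0, 0, 0, -1],
    [-0.3416, 0.0656, -0.136, 0, 0, 0, -1],
    [-0.3416, 0.0656, -0.136, 0, 0, 0, -1],
    [-0.3416, 0.0656, -0.136, 0, 0, 0, -1],
  ],
)

```text
time_s: 15.7
eef_pos: [0.4449, 0.3129, 0.0547]
tool_rot: [[0.491, -0.871, -0.001], [-0.871, -0.491, -0.002], [0.002, 0.002, -1.0]]
ft_force: [-0.1, 0.2, 1.2]
finger_gap: -0.0002
gripper_force: 0.0
```

Run:
```python
from h import *
print(read_state()['eef_pos'],read_state()['qpos'])
im,d=snap('side');u,v=proj('side',[.47,.308,.06])[0].astype(int)
cv2.imwrite('pics/c7.png',cv2.resize(im[v-40:v+40,u-55:u+55,::-1],(770,560),interpolation=cv2.INTER_CUBIC))
```

```text
[0.44486536 0.31286272 0.05465505] [ 5.57862327e+01  1.65174445e+01 -2.65201990e+01  3.13699585e-02
 -4.71179130e+01 -2.63905047e+01]
```

View pics/c7.png

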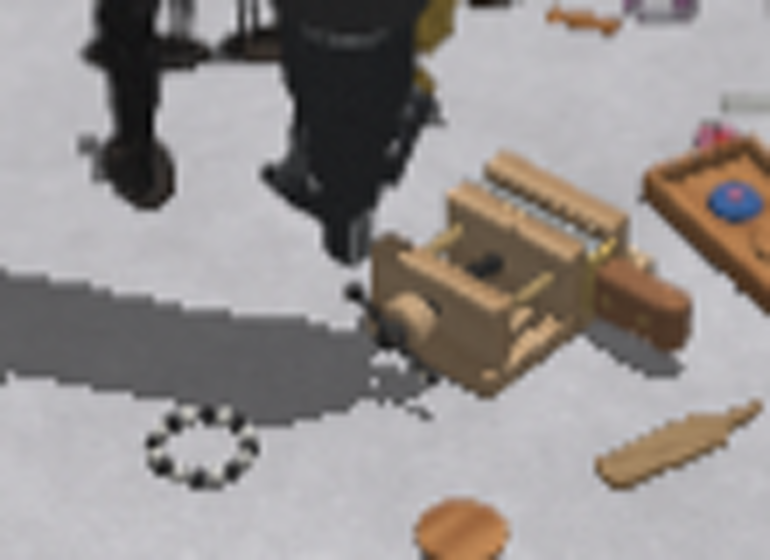

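The shut fingertips at (350,262) stand directly over the raised ball at (355,290). Pressing down in small steps.

Request:
send_rows(
  increments=[
    [0, 0, -0.012, 0, 0, 0, -1],
    [0, 0, -0.024, 0, 0, 0, -1],
    [0, 0, -0.034, 0, 0, 0, -1],
    [0, 0, -0.044, 0, 0, 0, -1],
    [0, 0, -0.044, 0, 0, 0, -1],
  ],
)

```text
time_s: 16.25
eef_pos: [0.4451, 0.3139, 0.0328]
tool_rot: [[0.491, -0.871, 0.0], [-0.871, -0.491, 0.0], [-0.0, -0.001, -1.0]]
ft_force: [-0.2, 0.8, 0.1]
finger_gap: 0.0001
gripper_force: 0.3
```

Request:
send_rows(
  increments=[
    [0, 0, -0.006, 0, 0, 0, -1],
    [0, 0, -0.012, 0, 0, 0, -1],
    [0, 0, -0.018, 0, 0, 0, -1],
    [0, 0, -0.018, 0, 0, 0, -1],
  ],
)

```text
time_s: 16.65
eef_pos: [0.4447, 0.313, 0.0234]
tool_rot: [[0.491, -0.871, -0.001], [-0.871, -0.491, -0.001], [0.001, 0.001, -1.0]]
ft_force: [0.3, 0.5, 0.6]
finger_gap: -0.0001
gripper_force: 0.3
```

Request:
send_rows(
  increments=[
    [0, 0, -0.006, 0, 0, 0, -1],
    [0, 0, -0.012, 0, 0, 0, -1],
    [0, 0, -0.012, 0, 0, 0, -1],
  ],
)

```text
time_s: 16.95
eef_pos: [0.4447, 0.3129, 0.0174]
tool_rot: [[0.491, -0.871, -0.001], [-0.871, -0.491, -0.001], [0.0, 0.001, -1.0]]
ft_force: [1.0, 0.8, -0.0]
finger_gap: -0.0001
gripper_force: 0.0
```

Run:
```python
from h import *
from rv import *
D=np.median([grab_frame('side')[1] for _ in range(4)],0);P=cloud('side',D)
p=np.array([.5414,.3315,np.radians(29.5),.0075]);L=loc(P[...,:2],p)
k=(L[...,0]>-.108)&(L[...,0]<-.086)&(abs(L[...,1])<.05)&(P[...,2]>.012)&(P[...,2]<.09)
q=np.c_[L[k],P[k][:,2]]
for y in np.arange(-.05,.05,.005):
    w=q[(q[:,1]>y)&(q[:,1]<y+.005)]
    if len(w):print(y.round(3),len(w),w.mean(0).round(3),w[:,2].min().round(3),w[:,2].max().round(3))
C,r=rays('side');m=(abs(L[...,1])<.045)&(L[...,0]>-.03)&(L[...,0]<.045)&(P[...,2]<.08)&(P[...,2]>.01)
for t in np.arange(.005,.0135,.0005):print(round(t,4),np.minimum(abs(render(C,r[m],[*p[:3],t])-D[m]),.012).mean()*1e3)
```

```text
-0.04 3 [-0.093 -0.038  0.051] 0.05 0.051
-0.035 3 [-0.094 -0.033  0.05 ] 0.045 0.055
-0.03 3 [-0.092 -0.026  0.049] 0.046 0.051
-0.025 1 [-0.094 -0.021  0.049] 0.049 0.049
-0.02 2 [-0.093 -0.017  0.049] 0.046 0.052
-0.015 3 [-0.091 -0.013  0.049] 0.048 0.051
-0.01 8 [-0.093 -0.007  0.051] 0.038 0.059
-0.005 5 [-0.094 -0.003  0.05 ] 0.04 0.057
-0.0 5 [-0.095  0.003  0.047] 0.04 0.054
0.005 3 [-0.096  0.008  0.048] 0.045 0.05
0.01 1 [-0.088  0.011  0.049] 0.049 0.049
0.015 2 [-0.092  0.019  0.045] 0.043 0.047
0.02 23 [-0.095  0.022  0.069] 0.047 0.089
0.025 10 [-0.103  0.027  0.066] 0.043 0.084
0.03 6 [-0.104  0.034  0.059] 0.042 0.076
0.035 1 [-0.106  0.04   0.066] 0.066 0.066
0.04 1 [-0.106  0.04   0.07 ] 0.07 0.07
0.005 7.196498132242764
0.0055 6.861234170753207
0.006 6.493709500264928
0.0065 6.140461107946369
0.007 5.787908971837319
0.0075 5.443006482017136
0.008 5.115401975193646
0.0085 4.785848877378714
0.009 4.552183224738299
0.0095 4.387552588768877
0.01 4.291317210821633
0.0105 4.305850608026641
0.011 4.36150905012289
0.0115 4.5137761221208725
0.012 4.723291172633659
0.0125 4.9928407155780015
0.013 5.314692170991242
```

The bar is now about level and the jaw is closing. Continuing until the force rises at the nip.

Request:
send_rows(
  increments=[
    [0, 0, -0.005, 0, 0, 0, -1],
    [0, 0, -0.01, 0, 0, 0, -1],
    [0, 0, -0.015, 0, 0, 0, -1],
    [0, 0, -0.015, 0, 0, 0, -1],
  ],
)

```text
time_s: 17.55
eef_pos: [0.4449, 0.3133, 0.0101]
tool_rot: [[0.491, -0.871, -0.0], [-0.871, -0.491, -0.0], [0.0, 0.0, -1.0]]
ft_force: [1.1, -0.1, 0.8]
finger_gap: -0.0002
gripper_force: 0.2
```

Request:
send_rows(
  increments=[
    [0, 0, -0.003, 0, 0, 0, -1],
    [0, 0, -0.006, 0, 0, 0, -1],
    [0, 0, -0.006, 0, 0, 0, -1],
  ],
)

```text
time_s: 17.85
eef_pos: [0.4449, 0.3133, 0.0073]
tool_rot: [[0.491, -0.871, -0.0], [-0.871, -0.491, -0.0], [0.0, 0.0, -1.0]]
ft_force: [1.0, -0.4, 0.5]
finger_gap: -0.0001
gripper_force: 0.5
```

Request:
send_rows(
  increments=[
    [0, 0, -0.003, 0, 0, 0, -1],
    [0, 0, -0.003, 0, 0, 0, -1],
  ],
)

```text
time_s: 18.05
eef_pos: [0.4449, 0.3134, 0.0058]
tool_rot: [[0.491, -0.871, -0.0], [-0.871, -0.491, -0.0], [0.0, 0.0, -1.0]]
ft_force: [0.4, -1.4, 0.9]
finger_gap: 0.0002
gripper_force: 0.7
```

Request:
send_rows(
  increments=[
    [0, 0, -0.003, 0, 0, 0, -1],
    [0, 0, -0.003, 0, 0, 0, -1],
  ],
)

```text
time_s: 18.25
eef_pos: [0.4451, 0.3133, 0.0045]
tool_rot: [[0.491, -0.871, 0.0], [-0.871, -0.491, -0.0], [0.0, 0.0, -1.0]]
ft_force: [0.4, -3.0, 4.1]
finger_gap: -0.0003
gripper_force: 1.8
```

Request:
send_rows(
  increments=[
    [0, 0, -0.003, 0, 0, 0, -1],
    [0, 0, -0.003, 0, 0, 0, -1],
    [0, 0, -0.003, 0, 0, 0, -1],
  ],
)

```text
time_s: 18.55
eef_pos: [0.4452, 0.3131, 0.0034]
tool_rot: [[0.491, -0.871, 0.0], [-0.871, -0.491, -0.0], [0.001, -0.0, -1.0]]
ft_force: [1.9, -3.5, 5.9]
finger_gap: -0.0002
gripper_force: 3.1
```

Request:
send_rows(
  increments=[
    [0, 0, -0.003, 0, 0, 0, -1],
    [0, 0, -0.003, 0, 0, 0, -1],
    [0, 0, -0.003, 0, 0, 0, -1],
  ],
)

```text
time_s: 18.85
eef_pos: [0.4455, 0.3129, 0.0022]
tool_rot: [[0.491, -0.871, 0.001], [-0.871, -0.491, -0.001], [0.001, -0.0, -1.0]]
ft_force: [2.4, -7.3, 9.5]
finger_gap: -0.0001
gripper_force: 4.7
```

Request:
send_rows(
  increments=[
    [0, 0, -0.003, 0, 0, 0, -1],
    [0, 0, -0.003, 0, 0, 0, -1],
    [0, 0, -0.003, 0, 0, 0, -1],
  ],
)

```text
time_s: 19.15
eef_pos: [0.4457, 0.3128, 0.0011]
tool_rot: [[0.491, -0.871, 0.001], [-0.871, -0.491, -0.001], [0.001, -0.0, -1.0]]
ft_force: [2.3, -7.6, 14.0]
finger_gap: -0.0002
gripper_force: 6.5
```

Request:
send_rows(
  increments=[
    [0, 0, -0.004, 0, 0, 0, -1],
    [0, 0, -0.004, 0, 0, 0, -1],
    [0, 0, -0.004, 0, 0, 0, -1],
  ],
)

```text
time_s: 19.45
eef_pos: [0.446, 0.3125, -0.0004]
tool_rot: [[0.492, -0.871, 0.001], [-0.871, -0.492, -0.001], [0.002, -0.001, -1.0]]
ft_force: [3.7, -9.7, 19.5]
finger_gap: 0.0001
gripper_force: 9.1
```

Request:
send_rows(
  increments=[
    [0, 0, -0.004, 0, 0, 0, -1],
    [0, 0, -0.004, 0, 0, 0, -1],
    [0, 0, -0.004, 0, 0, 0, -1],
  ],
)

```text
time_s: 19.75
eef_pos: [0.4459, 0.3153, -0.0023]
tool_rot: [[0.491, -0.871, 0.002], [-0.871, -0.491, 0.003], [-0.002, -0.004, -1.0]]
ft_force: [-4.3, 1.6, 14.8]
finger_gap: 0.0002
gripper_force: 7.3
```

Run:
```python
from h import *
from rv import *
D=np.median([grab_frame('side')[1] for _ in range(4)],0);P=cloud('side',D)
p=np.array([.5414,.3315,np.radians(29.5),.0075]);L=loc(P[...,:2],p)
C,r=rays('side');m=(abs(L[...,1])<.045)&(L[...,0]>-.03)&(L[...,0]<.045)&(P[...,2]<.08)&(P[...,2]>.01)
for t in np.arange(.008,.0145,.0005):print(round(t,4),np.minimum(abs(render(C,r[m],[*p[:3],t])-D[m]),.012).mean()*1e3)
k=(L[...,0]>-.108)&(L[...,0]<-.086)&(L[...,1]>-.05)&(L[...,1]<.02)&(P[...,2]>.012)&(P[...,2]<.09)
q=np.c_[L[k],P[k][:,2]]
for y in np.arange(-.05,.02,.005):
    w=q[(q[:,1]>y)&(q[:,1]<y+.005)]
    if len(w):print(y.round(3),len(w),w.mean(0).round(3),w[:,2].max().round(3))
```

```text
0.008 6.374262508168491
0.0085 6.001423400401437
0.009 5.6653065190194525
0.0095 5.351827999325489
0.01 5.038480503638681
0.0105 4.787258488386775
0.011 4.545042265325926
0.0115 4.378771521340301
0.012 4.336161539337169
0.0125 4.387558599377276
0.013 4.499125723567516
0.0135 4.691772665697814
0.014 4.9367878766436855
-0.035 2 [-0.094 -0.031  0.068] 0.071
-0.03 4 [-0.093 -0.027  0.069] 0.074
-0.025 1 [-0.095 -0.021  0.065] 0.065
-0.02 2 [-0.092 -0.016  0.056] 0.057
-0.015 2 [-0.091 -0.01   0.054] 0.055
-0.01 7 [-0.097 -0.007  0.05 ] 0.059
-0.005 3 [-0.096 -0.003  0.056] 0.062
-0.0 5 [-0.092  0.002  0.049] 0.063
0.005 2 [-0.097  0.007  0.049] 0.05
0.01 2 [-0.09   0.013  0.041] 0.047
0.015 2 [-0.096  0.018  0.058] 0.082
```

Past the nip: the bar is about 0.5 rad beyond level and the jaw is at about 11 mm. Lifting clear.

Request:
send_rows(
  increments=[
    [-0.002, 0.001, 0.01, 0, 0, 0, -1],
    [-0.002, 0.001, 0.03, 0, 0, 0, -1],
    [-0.002, 0.001, 0.08, 0, 0, 0, -1],
    [-0.002, 0.001, 0.16, 0, 0, 0, -1],
    [-0.05, 0.001, 0.25, 0, 0, 0, -1],
    [-0.1, -0.05, 0.35, 0, 0, 0, -1],
    [-0.1, -0.1, 0.35, 0, 0, 0, -1],
    [-0.1, -0.2, 0.35, 0, 0, 0, -1],
    [-0.1, -0.3, 0.35, 0, 0, 0, -1],
    [-0.1, -0.4, 0.35, 0, 0, 0, -1],
    [-0.1, -0.4, 0.35, 0, 0, 0, -1],
  ],
)

```text
time_s: 21.05
eef_pos: [0.3933, 0.1089, 0.171]
tool_rot: [[0.488, -0.873, -0.001], [-0.873, -0.488, 0.0], [-0.001, 0.001, -1.0]]
ft_force: [-0.2, 1.1, 0.4]
finger_gap: 0.0001
gripper_force: 0.0
```

Run:
```python
from h import *
from rv import *
print(read_state()['eef_pos'])
for n in('side','top'):
    fr=[grab_frame(n) for _ in range(4)];im=fr[0][0];D=np.median([f[1] for f in fr],0);P=cloud(n,D)
    p=np.array([.5418,.3313,np.radians(29.4),.011]);x,f,k=rfit(n,D,p);print(n,x,f,k)
    L=loc(P[...,:2],x)
    k=(L[...,0]>-.108)&(L[...,0]<-.086)&(abs(L[...,1])<.05)&(P[...,2]>.012)&(P[...,2]<.09)
    q=np.c_[L[k],P[k][:,2]]
    print('bar slope',np.polyfit(q[:,1],q[:,2],1))
    k=(L[...,0]>.01)&(L[...,0]<.07)&(L[...,1]<-.058)&(L[...,1]>-.14)&(P[...,2]>.03)&(P[...,2]<.075)
    w=np.c_[L[k],P[k][:,2]];print('handle y min/max z max',w.min(0),w.max(0),len(w),'slope',np.polyfit(w[:,1],w[:,0],1)[0])
    if n=='side':
        u,v=proj(n,[.55,.308,.04])[0].astype(int);a=cv2.resize(im[v-40:v+40,u-55:u+55,::-1],(770,560),interpolation=cv2.INTER_CUBIC);cv2.imwrite('pics/c8.png',a)
```

```text
[0.39325093 0.10893095 0.17102319]
side [0.5411102  0.33170788 0.510831   0.01180026] 3.7062646592567985 903
bar slope [-0.48268565  0.04498848]
handle y min/max z max [ 0.02663588 -0.12090707  0.03012212] [ 0.05538643 -0.05852625  0.05906574] 109 slope -0.013013788155848428
top [0.5439523  0.3315746  0.51474423 0.01137705] 3.8204624966536755 2007
bar slope [-0.47821756  0.05053929]
handle y min/max z max [ 0.02941593 -0.11903742  0.03021048] [ 0.05509438 -0.05801411  0.05958096] 135 slope -0.0029857636245150957
```

View pics/c8.png

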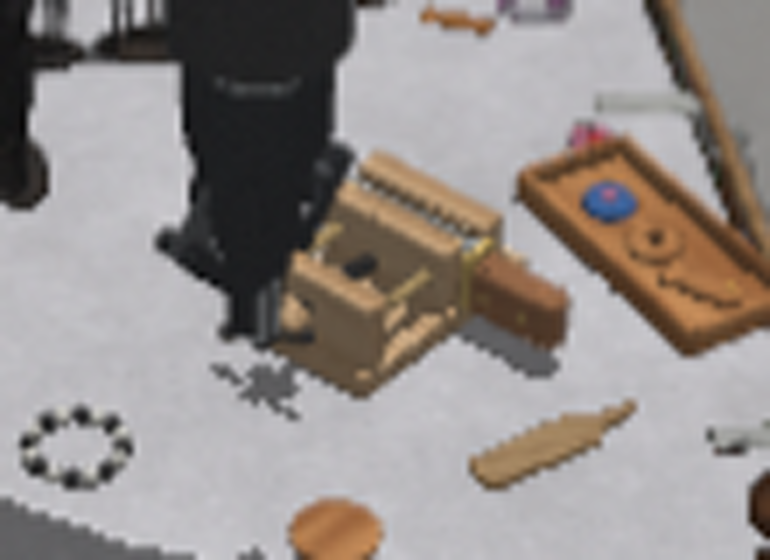

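The final view shows the jaw closed on the blade and the shoulder at (475,270) against the vice side. The bar reads 0.45 rad past level, the jaw about 11 mm, and the gripper is clear. Handing in.

```bash
python3 -c "
from station import *
print(job_done())"
```

```text
the job is handed in; nothing more can be done
None
```

The job is handed in at about 22 s of the 69 s allowed; no verdict came back. By my measurements, the largest gauge stands home on the vice's bed with its shoulder against the side. The jaws nip the blade at about 11 mm travel, the bar is 0.45 rad past level, and the arm is clear and hit none of the bystanders.

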